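Set the drying box's cover stay to its middle hole

ROBOT

A 6-joint arm with a two-finger parallel gripper is mounted at the origin on a cart in front of the work surface, level with it; the furniture and walls round the work are solid. World frame = base frame: x ahead of the robot, y to its left, z up, the work surface at z = 0. Lengths are in m, angles in rad, forces in N, time in s.
With the tool pointing down it reaches from about 0.3 to 0.75 m from the base axis. Payload 8.5 kg.
Tool frame: the origin (TCP) lies between the finger pads; the fingertips stand 25 mm ahead of it and the grasp point (between the pads) lies 6 mm ahead of it; z points along the fingers, y is the line along which they close (so a half turn about z gives the same grasp; the last joint's range is limited). The gripper opens to 88 mm and grips with 3 to 60 N. Pads are 18 mm wide; open, the fingers measure 123 mm over their backs; the gripper's body (75 mm by 187 mm) begins 45 mm behind the grasp point.
Start: joints at [0.922, 0.381, 1.297, -0, 1.464, -0.215], TCP at [0.231, 0.499, 0.242] pointing down, gripper open.
Joint ranges: [-3.11, 3.11], [-0.89, 2.33], [0.22, 2.48], [-1.42, 4.56], [0.17, 2.85], [-2.88, 2.88]. Speed limits (rad/s): [2.39, 2.39, 3.14, 3.14, 3.14, 3.14].

INTERFACE

Orientations are given as [roll, pitch, yaw] about the fixed x, y, z axes, in that order (R = Rz(yaw) Ry(pitch) Rx(roll)).
In Python, from cell import r gives the robot as it stands.
- The arm moves only by the tool drive_tool, never from a script. Its argument "rows" is a list of rows, each an object with "jaw": the opening, from 0 (shut) to 1 (fully open); "dp": the shift along the tool's x, y, z in m, a list of three; "angular": the turn, a rotation vector about the tool's x, y, z in rad, a list of three. A call has 1 to 12 rows; each row shifts and turns the commanded pose from where the row before left it, along the tool's axes as they then stand; what a row does not reach is not made up. A row lasts 1/10 s, in which the tool goes at most 50 mm and 8.59 degrees, less where a joint would pass 70% of its speed; a pose out of reach is approached as far as the arm can. A call is refused whole if a number of a shift passes 0.05 or a number of a turn 0.15, either way. A call with a gripper value outside its range is refused whole. The fingers move at their own pace and stop on an object; "grip_force" is the grip in N (left out, the last holds). Time passes only in rows, so rows that do not move let the fingers close. It gives the time, the measured TCP pose, the force, the opening and the grip force at its end, in the units of the state.
- r.state(): the state, without advancing time (a new reading comes with each control period).
- r.read_camera(name): name is "scene" or "top"; returns (picture, depth): 384x512x3 uint8, red, green, blue; 384x512 float32, m along the optical axis (not along the pixel's ray), 0 where there is no reading.
- r.get_calibration(name): a dict with "fx", "fy", "cx", "cy" (pixels), "cam_to_world" (4x4, takes a point from camera to world coordinates). Camera axes: x right, y up, looking along -z (the intrinsics and any distortion apply to the point x, -y, -z); pixel columns grow to the right and rows downward; lengths in m; the calibration is good to about 2 mm. A picture is of the moment at which its call begins. get_calibration takes no time and is no camera call.
- r.job_done(): hands the job in; it is judged then, once.
The state is a dict: "time_s": time; "joints": joint angles; "dq": joint speeds; "joint_torque": joint torques, N m; "ee_pos": TCP position; "tool_rot": TCP orientation; "ft_force": force on the tool from outside, world axes, zero at the start; "ft_torque": the same for the moment, N m; "width": finger opening in m; "gripper_force": force on a finger pad.
Only numpy, scipy, OpenCV 4.12 (cv2) and the standard library are available. Lean on these libraries where they do the work, as an engineer would, in place of code of your own. Each camera call takes 0.05 s, during which the arm holds its last target. There are 200 camera calls.

TASK

The drying box on the worktop has a sliding cover with a stay arm lying loose on top of its peg. Take the stay by its upright tab, slide the cover open with it, and drop the middle of its three holes over the peg, fully down, so that the cover is held at its middle opening; then let go.

Things in the scene. Friction and masses are not known exactly. Their poses are not given: they have to be found in the camera images.
- drying_box: Grey drying box fixed on the worktop: 160 (x) x 340 (y) x 80 mm high, origin under its centre, x to its back, y to its left, z up. Its top opens in the left half under a sliding aluminium cover; a ledge (60 mm high) runs along its front with the stay arm over it. Its parts only let the stay slide along y and tilt up, so the bar's holes are always in line with the peg.
- stay_tab (a point): Grip point of the upright black tab at the stay's free end: 14 mm thick across the bar (x), 22 mm along it (y), top 14 mm above this point, the bar's upper face 32 mm below it. The stay is a flat steel bar, 34 mm wide, 8 mm thick, hinged to the cover 250 mm from the tab, towards +y. x across the bar, z up from it. At the start it lies on the peg, sloping up about 0.07 rad to the tab.
- middle_hole (a point): Centre (mid thickness) of the middle one of three 22 mm round holes in the stay bar: 130 mm from the hinge, 120 mm from the tab along the bar; the stay_tab point is 36 mm higher, square to the bar. The two wrong holes lie 40 mm to either side along the bar. Axes as stay_tab.
- peg_tip (a point): Tip of the fixed upright peg on the middle of the box's front ledge, 60 mm in front of the box's centre line and 55 mm from its right end, at first under the bar: 10 mm thick, tapered tip, 16 mm proud of a 22 mm wide collar, 102 mm above the worktop. Axes as the box. With a hole fully down over it the bar is level, its mid thickness 10 mm below the tip, which shows 6 mm above the bar.
- cover (a joint): The sliding cover: metres of opening, 0 shut, at most 0.15; it opens towards the box's -y (to the right seen from the robot), pulled by the stay. It slides stiffly (1.5 N) and stays where it is left. With the middle hole over the peg it reads 0.095, with the others 0.055 and 0.135.
- stay (a joint): Tilt of the stay about its hinge, rad: 0 level (fully down over the peg, held by a stop), growing as the tab end is lifted, at most 0.8. The hinge is free and the bar (about 120 g) falls by its own weight; with no hole over the peg it lies on the peg's tip at about 0.06 to 0.16.

How it is judged:
At the end, for the whole second after the job is handed in: The middle hole is down over the peg (centres within 10 mm on plan), the stay bar level within 0.03 rad, and the cover stands still, open by 95 mm within 10 mm (value of joint cover between 0.085 and 0.105 m and value of joint stay below 0.03 rad and horizontal distance between middle_hole and peg_tip below 0.01 m and velocity of joint cover between -0.01 and 0.01 m/s); the robot touches nothing.
It also fails if it takes over 35 s, if anything falls off the work surface, if the arm or the gripper's body presses on something with over 40 N, if the wrist force passes 120 N, or if a joint passes its speed limit or range.

## Working session

There is one attempt and no reset: what is moved stays moved. The work goes in short steps, Python scripts to look and compute and a tool call to move; the robot and the scene stay as the last step left them, time stands still between calls to the robot, and variables do not carry over. Pictures are saved under pics/ and viewed, at most 10 in all, crops included, and the job is handed in when it is done.

Besides the shell and the picture viewer there is one more tool, called after "Request:" by a JSON object that holds its "api" and its "payload". drive_tool: Moves the arm, as the interface text tells. Its arguments: {"type":"object","properties":{"rows":{"type":"array"},"grip_force":{"type":"number"}},"required":["rows"]}

```bash
mkdir -p pics; ls
python3 - <<'E'
from cell import r
import cv2,numpy as np
print(r.state())
for n in("scene","top"):
    p,d=r.read_camera(n);c=r.get_calibration(n)
    cv2.imwrite(f"pics/{n}0.png",p[:,:,::-1]);np.savez(f"{n}0.npz",p=p,d=d)
    print(n,c)
E
```

```text
pics
{'time_s': 0.0, 'joints': array([ 9.21695810e-01,  3.81203850e-01,  1.29826794e+00,  2.14953078e-05,
        1.46357027e+00, -2.15316769e-01]), 'dq': array([ 8.15896218e-05, -5.73158828e-04, -3.75470890e-04,  1.68365315e-03,
        3.10898489e-04,  1.09927862e-03]), 'joint_torque': array([-9.82624479e-04, -4.37936497e+01, -2.24557793e+01,  7.13101448e-02,
        3.53600434e-02, -1.08971904e-04]), 'ee_pos': array([0.23100591, 0.4988353 , 0.24093112]), 'tool_rot': array([-3.14018128e+00, -3.30550236e-04,  2.70780636e+00]), 'ft_force': array([ 0.79593683,  0.09452709, -0.00901183]), 'ft_torque': array([-0.01442965,  0.03575911, -0.0186171 ]), 'gripper_force': 0.0, 'width': 0.08793040441255784}
scene {'fx': 384.9905701068036, 'fy': 384.9905701068036, 'cx': 250.83717682526057, 'cy': 185.83492819897762, 'cam_to_world': array([[ 0.6327976 ,  0.56458575, -0.52991521,  0.13603114],
       [-0.7743096 ,  0.45835295, -0.43629945, -0.38147674],
       [-0.00344025,  0.68640768,  0.72720882,  0.71309451],
       [ 0.        ,  0.        ,  0.        ,  1.        ]])}
top {'fx': 474.73236698311416, 'fy': 474.73236698311416, 'cx': 255.95586665249624, 'cy': 196.22910410902614, 'cam_to_world': array([[ 0.00995721,  0.98668117, -0.16236107,  0.4565816 ],
       [-0.99936718,  0.01536423,  0.03208087,  0.00470132],
       [ 0.03414814,  0.16193889,  0.98620976,  0.96437313],
       [ 0.        ,  0.        ,  0.        ,  1.        ]])}
```

View pics/scene0.png

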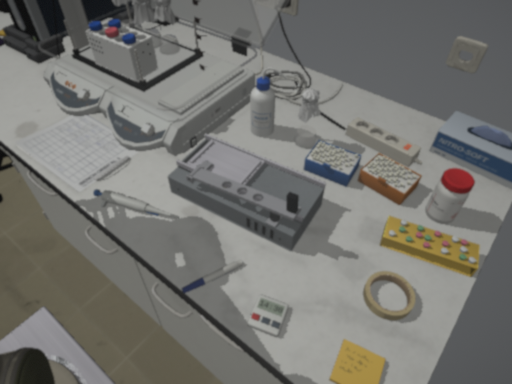

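View pics/top0.png

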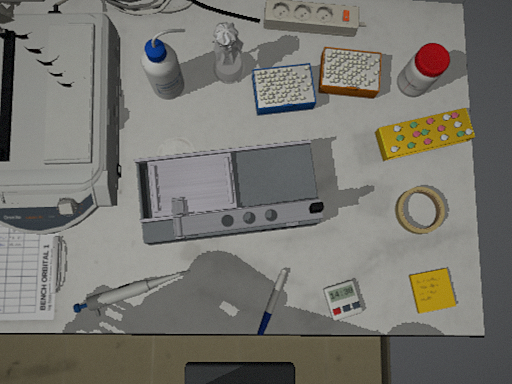

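Top view: box at about (137–318, 142–243), slightly rotated; holes at (227,220), (250,217), (271,214); black tab at (316,208). In the scene view the tab is at (292,202).

```bash
cat > h.py <<'E'
import numpy as np,cv2
from cell import r
def world(n,u,v,d):
    c=r.get_calibration(n);u=np.asarray(u,float);v=np.asarray(v,float)
    P=np.stack([(u-c['cx'])/c['fx']*d,-(v-c['cy'])/c['fy']*d,-d,np.ones_like(d)],-1)
    return (P@c['cam_to_world'].T)[...,:3]
def cloud(n,D):
    v,u=np.mgrid[:384,:512];return world(n,u,v,D)
E
python3 - <<'E'
from h import *
for n,(a,b,c,d) in {"top":(295,190,335,225),"scene":(278,182,310,218)}.items():
    z=np.load(n+"0.npz");p=z['p'];W=cloud(n,z['d'])
    m=np.zeros((384,512),bool);m[b:d,a:c]=p[b:d,a:c].max(2)<45
    Q=W[m];print(n,m.sum(),np.percentile(Q,[2,10,50,90,98],axis=0).round(4))
    t=Q[Q[:,2]>np.percentile(Q[:,2],98)-.006];print(' top',len(t),t.mean(0).round(4),t.min(0).round(4),t.max(0).round(4))
    cv2.imwrite(f"pics/{n}_c.png",cv2.resize(p[130:250,125:335,::-1] if n=="top" else p[130:250,160:335,::-1],None,fx=3.8,fy=3.8,interpolation=cv2.INTER_CUBIC))
z=np.load("top0.npz");W=cloud("top",z['d']);x,y,h=W[...,0],W[...,1],W[...,2]
m=(h>.05)&(h<.17);m[:, :128]=0;m[:, 335:]=0;m[:135]=0;m[250:]=0
n,l,s,_=cv2.connectedComponentsWithStats(m.astype(np.uint8));k=1+s[1:,4].argmax();mm=(l==k)
rect=cv2.minAreaRect(np.c_[x[mm],y[mm]].astype(np.float32));print(rect,h[mm].min(),h[mm].max())
for uv in [(227,220),(250,217),(271,214),(300,170),(295,222),(200,185),(240,214),(290,211)]:print(uv,W[uv[1],uv[0]].round(4))
E
```

```text
top 133 [[ 0.5539 -0.1385  0.0439]
 [ 0.5662 -0.1351  0.131 ]
 [ 0.5705 -0.126   0.1579]
 [ 0.5788 -0.1171  0.1607]
 [ 0.5809 -0.1158  0.1618]]
 top 92 [ 0.5722 -0.1247  0.1677] [ 0.4566 -0.1357  0.1558] [0.5812 0.0047 0.9644]
scene 144 [[ 0.565  -0.1378  0.12  ]
 [ 0.5658 -0.1368  0.1236]
 [ 0.5676 -0.1303  0.142 ]
 [ 0.5717 -0.123   0.1579]
 [ 0.5741 -0.1215  0.1593]]
 top 37 [ 0.5694 -0.1288  0.1571] [ 0.5649 -0.136   0.1537] [ 0.5743 -0.1213  0.1598]
((0.6121359467506409, 0.03027874231338501), (0.16342249512672424, 0.3406415581703186), 7.601591110229492) 0.05000334925890726 0.1622726690881764
(227, 220) [0.5582 0.0301 0.063 ]
(250, 217) [ 0.565  -0.0137  0.0598]
(271, 214) [ 0.5711 -0.0539  0.0613]
(300, 170) [ 0.6571 -0.1094  0.0677]
(295, 222) [ 0.5558 -0.0994  0.0667]
(200, 185) [0.6226 0.0822 0.0768]
(240, 214) [0.565  0.0055 0.1036]
(290, 211) [ 0.5708 -0.0852  0.1115]
```

View pics/top_c.png

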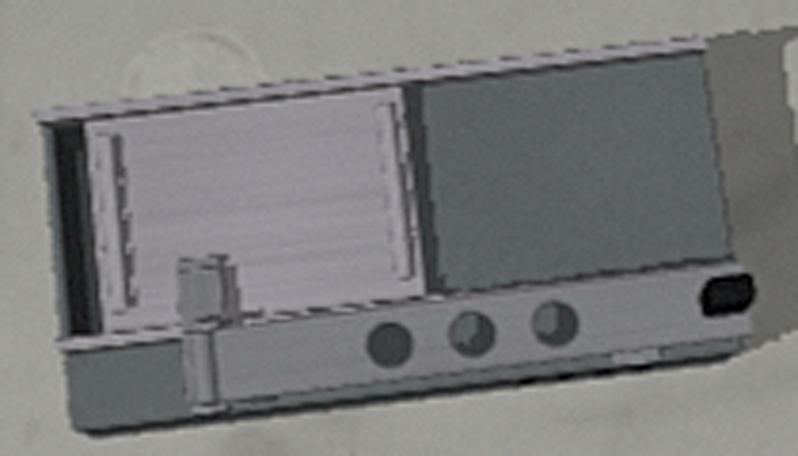

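View pics/scene_c.png

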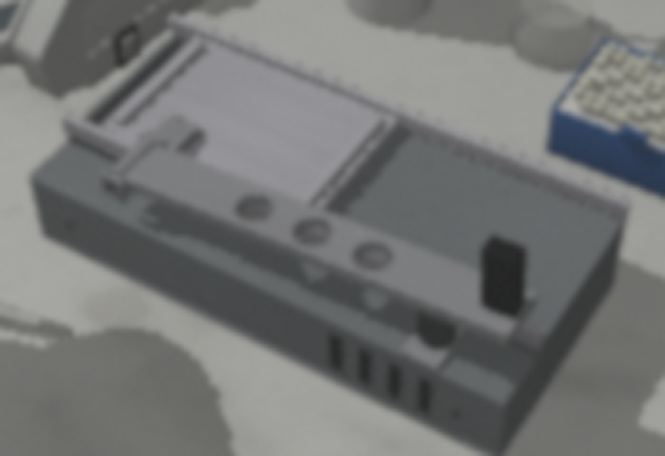

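The crops show the tab at the right end of the bar (728,295 in the top crop) and the peg hidden under the bar. The box yaw is about 0.133 rad. I'll turn the tool first so that it closes across the bar.

Request:
{"api": "drive_tool", "payload": {"rows": [{"jaw":1,"dp":[0,0,0],"angular":[0,0,0.143]},{"jaw":1,"dp":[0,0,0],"angular":[0,0,0.143]},{"jaw":1,"dp":[0,0,0],"angular":[0,0,0.143]},{"jaw":1,"dp":[0,0,0],"angular":[0,0,0.143]},{"jaw":1,"dp":[0,0,0],"angular":[0,0,0.143]},{"jaw":1,"dp":[0,0,0],"angular":[0,0,0.143]},{"jaw":1,"dp":[0,0,0],"angular":[0,0,0.146]},{"jaw":1,"dp":[0,0,0],"angular":[0,0,0]}], "grip_force": 25}}

```text
time_s: 0.9
ee_pos: [0.2311, 0.4989, 0.2412]
tool_rot: [-3.141, 0.001, 1.702]
ft_force: [-0.3, -0.4, 0.2]
width: 0.0879
gripper_force: 0.0
```

Request:
{"api": "drive_tool", "payload": {"rows": [{"jaw":1,"dp":[-0.04,0.006,0],"angular":[0,0,0]},{"jaw":1,"dp":[-0.04,0.006,0],"angular":[0,0,0]},{"jaw":1,"dp":[-0.04,0.006,0],"angular":[0,0,0]},{"jaw":1,"dp":[-0.04,0.006,0],"angular":[0,0,0]},{"jaw":1,"dp":[-0.04,0.006,0],"angular":[0,0,0]},{"jaw":1,"dp":[-0.04,0.006,0],"angular":[0,0,0]},{"jaw":1,"dp":[-0.04,0.006,0],"angular":[0,0,0]},{"jaw":1,"dp":[-0.04,0.006,0],"angular":[0,0,0]},{"jaw":1,"dp":[-0.04,0.006,0],"angular":[0,0,0]},{"jaw":1,"dp":[-0.04,0.006,0],"angular":[0,0,0]}]}}

```text
time_s: 1.9
ee_pos: [0.3437, 0.109, 0.2416]
tool_rot: [3.141, 0.0, 1.709]
ft_force: [0.8, 0.9, -0.9]
width: 0.0885
gripper_force: 0.0
```

Request:
{"api": "drive_tool", "payload": {"rows": [{"jaw":1,"dp":[-0.033,0.024,0],"angular":[0,0,0]},{"jaw":1,"dp":[-0.033,0.024,0],"angular":[0,0,0]},{"jaw":1,"dp":[-0.033,0.024,0],"angular":[0,0,0]},{"jaw":1,"dp":[-0.033,0.024,0],"angular":[0,0,0]},{"jaw":1,"dp":[-0.033,0.024,0],"angular":[0,0,0]},{"jaw":1,"dp":[-0.033,0.024,0],"angular":[0,0,0]},{"jaw":1,"dp":[-0.033,0.024,0],"angular":[0,0,0]},{"jaw":1,"dp":[-0.033,0.024,0],"angular":[0,0,0]},{"jaw":1,"dp":[0,0,0],"angular":[0,0,0]},{"jaw":1,"dp":[0,0,0],"angular":[0,0,0]}]}}

```text
time_s: 2.9
ee_pos: [0.5689, -0.1259, 0.2408]
tool_rot: [-3.14, -0.001, 1.706]
ft_force: [0.9, 0.1, 0.3]
width: 0.0879
gripper_force: 0.0
```

Request:
{"api": "drive_tool", "payload": {"rows": [{"jaw":1,"dp":[0,0,0.025],"angular":[0,0,0]},{"jaw":1,"dp":[-0.002,0,0.025],"angular":[0,0,0]},{"jaw":1,"dp":[0,0,0.025],"angular":[0,0,0]},{"jaw":1,"dp":[0,0,0.015],"angular":[0,-0.07,0]},{"jaw":1,"dp":[0,0,0],"angular":[0,0,0]},{"jaw":0,"dp":[0,0,0],"angular":[0,0,0]},{"jaw":0,"dp":[0,0,0],"angular":[0,0,0]},{"jaw":0,"dp":[0,0,0],"angular":[0,0,0]},{"jaw":0,"dp":[0,0,0],"angular":[0,0,0]},{"jaw":0,"dp":[0,0,0],"angular":[0,0,0]},{"jaw":0,"dp":[0,0,0],"angular":[0,0,0]},{"jaw":0,"dp":[0,0,0],"angular":[0,0,0]}]}}

```text
time_s: 4.1
ee_pos: [0.5693, -0.1277, 0.1516]
tool_rot: [-3.142, 0.07, 1.704]
ft_force: [0.7, -0.4, 0.6]
width: 0.0341
gripper_force: 0.0
```

Request:
{"api": "drive_tool", "payload": {"rows": [{"jaw":0,"dp":[0,0,0],"angular":[0,0,0]},{"jaw":0,"dp":[0,0,0],"angular":[0,0,0]},{"jaw":0,"dp":[0,0,0],"angular":[0,0,0]},{"jaw":0,"dp":[0,0,0],"angular":[0,0,0]},{"jaw":0,"dp":[0,0,0],"angular":[0,0,0]}]}}

```text
time_s: 4.6
ee_pos: [0.5744, -0.1276, 0.1534]
tool_rot: [3.127, 0.073, 1.704]
ft_force: [23.2, 3.9, -1.5]
width: 0.0134
gripper_force: 25.0
```

Request:
{"api": "drive_tool", "payload": {"rows": [{"jaw":0,"dp":[0,0.005,0],"angular":[0,0,0]},{"jaw":0,"dp":[0,0,0],"angular":[0,0,0]},{"jaw":0,"dp":[0,0,0],"angular":[0,0,0]}]}}

```text
time_s: 4.9
ee_pos: [0.5752, -0.1271, 0.1518]
tool_rot: [3.139, 0.071, 1.704]
ft_force: [6.6, -1.0, -0.8]
width: 0.0136
gripper_force: 25.0
```

Seated well. Next I shift 1.5 mm more and lift about the hinge to 0.25 rad.

Request:
{"api": "drive_tool", "payload": {"rows": [{"jaw":0,"dp":[0,0.0015,0],"angular":[0,0,0]},{"jaw":0,"dp":[0.0013,0,-0.0075],"angular":[0,-0.03,0]},{"jaw":0,"dp":[0.0013,0,-0.0075],"angular":[0,-0.03,0]},{"jaw":0,"dp":[0.0013,0,-0.0075],"angular":[0,-0.03,0]},{"jaw":0,"dp":[0.0013,0,-0.0075],"angular":[0,-0.03,0]},{"jaw":0,"dp":[0.0013,0,-0.0075],"angular":[0,-0.03,0]},{"jaw":0,"dp":[0.0013,0,-0.0075],"angular":[0,-0.03,0]},{"jaw":0,"dp":[0,0,0],"angular":[0,0,0]},{"jaw":0,"dp":[0,0,0],"angular":[0,0,0]}]}}

```text
time_s: 5.8
ee_pos: [0.5736, -0.1123, 0.1948]
tool_rot: [-3.141, 0.25, 1.704]
ft_force: [-1.3, 0.8, -1.5]
width: 0.0136
gripper_force: 25.0
```

Run:
```python
from h import *
for n in("scene","top"):
    p,d=r.read_camera(n);np.savez(f"{n}1.npz",p=p,d=d)
    q=p[150:235,195:335] if n=="scene" else p[130:250,125:335]
    cv2.imwrite(f"pics/{n}1.png",cv2.resize(q[:,:,::-1],None,fx=5 if n=="scene" else 3.8,fy=5 if n=="scene" else 3.8,interpolation=cv2.INTER_CUBIC))
```

```text
(no output)
```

View pics/scene1.png

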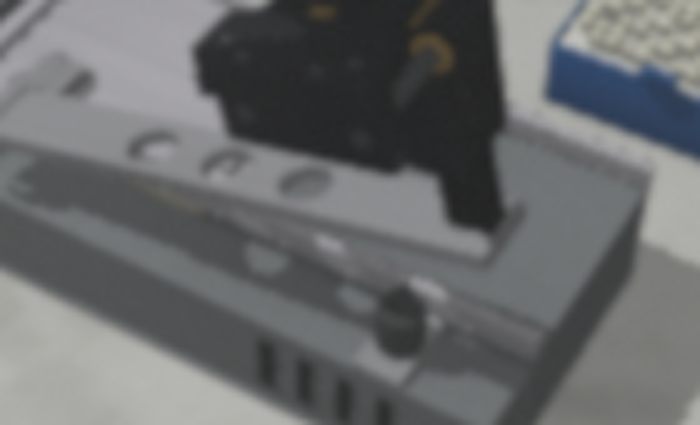

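The peg's dark collar shows at about (275,214) in the full scene image, clear of the lifted bar.

Run:
```python
from h import *
z=np.load("scene1.npz");p=z['p'];W=cloud("scene",z['d'])
for v in range(204,226):
    print(v,' '.join("%3d:%3d,%4d,%3d"%(p[v,u].mean(),*(W[v,u]*1000).round()) for u in range(268,285,2)))
```

```text
204  96:585, -61, 72  99:583, -67, 78 103:585, -71, 79 105:588, -74, 79 107:590, -78, 79 112:601, -76, 68 111:606, -78, 66 111:609, -81, 65 112:611, -85, 66
205  94:583, -62, 71  93:583, -67, 75  97:584, -72, 77 103:587, -75, 77 112:587, -80, 80 129:590, -83, 80 119:603, -80, 66 111:605, -84, 68 112:608, -87, 67
206  89:584, -61, 66  90:583, -67, 72  92:583, -73, 75  94:567, -89,102 106:586, -81, 79 144:587, -85, 81 141:592, -87, 78 116:603, -86, 67 109:605, -89, 68
207  80:586, -60, 61  83:585, -66, 66  86:583, -73, 72  76:567, -89, 99  84:568, -93,101 134:587, -86, 78 151:588, -90, 80 139:591, -93, 80 107:605, -90, 65
208  83:586, -60, 56  76:584, -67, 64  71:570, -82, 87  60:565, -90, 99  63:567, -94, 99 106:587, -86, 75 137:587, -91, 78 150:589, -95, 80 117:592, -98, 80
209  99:581, -64, 60  76:567, -79, 85  59:569, -83, 86  54:565, -90, 95  56:568, -93, 95  80:578, -92, 85 113:587, -91, 76 136:589, -95, 77 121:590,-100, 80
210 108:578, -66, 62  81:566, -80, 84  55:567, -84, 85  52:565, -91, 93  54:567, -94, 93  64:575, -94, 86  96:587, -91, 72 117:587, -97, 77 112:589,-100, 77
2
[... 1653 characters left out ...]
, 63  80:566,-102, 63  78:570,-105, 62  77:573,-108, 61  78:575,-112, 62
222 136:551, -87, 63 138:553, -91, 64 130:556, -94, 64 117:558, -97, 64 114:560,-101, 65  89:566,-102, 60  78:569,-105, 60  77:570,-110, 62  78:575,-112, 59
223 124:549, -89, 63 137:552, -92, 62 138:554, -95, 63 135:555, -99, 65 126:558,-103, 65  88:565,-103, 58  83:567,-107, 59  82:569,-110, 60  79:571,-114, 61
224 105:548, -89, 60 124:548, -95, 65 136:551, -98, 65 137:554,-100, 63 118:557,-104, 64  88:562,-105, 60  97:564,-109, 61  93:567,-112, 61  85:136,-381,713
225  90:548, -89, 57 105:550, -93, 58 122:549, -99, 63 132:552,-102, 63 102:557,-104, 60  96:559,-107, 60 108:562,-110, 60 105:565,-113, 60 101:568,-117, 59
```

View pics/top1.png

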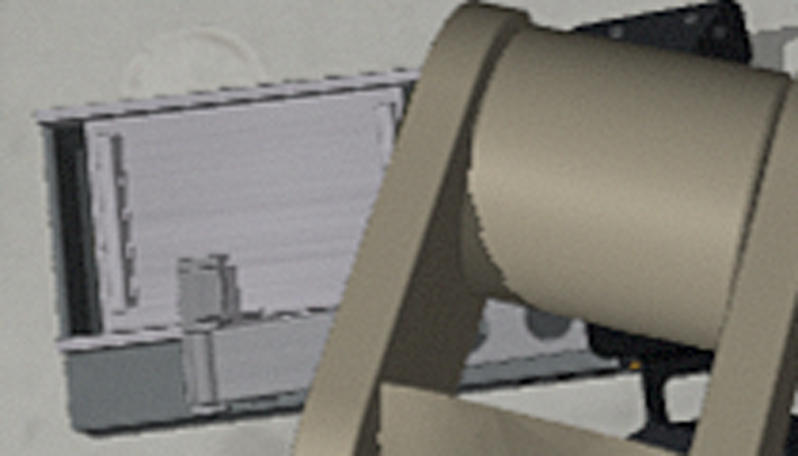

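Request:
{"api": "drive_tool", "payload": {"rows": [{"jaw":0,"dp":[-0.0097,0,0.0025],"angular":[0,0,0]},{"jaw":0,"dp":[-0.0097,0,0.0025],"angular":[0,0,0]},{"jaw":0,"dp":[-0.0097,0,0.0025],"angular":[0,0,0]},{"jaw":0,"dp":[-0.0097,0,0.0025],"angular":[0,0,0]},{"jaw":0,"dp":[-0.0097,0,0.0025],"angular":[0,0,0]},{"jaw":0,"dp":[-0.0097,0,0.0025],"angular":[0,0,0]},{"jaw":0,"dp":[-0.0097,0,0.0025],"angular":[0,0,0]},{"jaw":0,"dp":[-0.0097,0,0.0025],"angular":[0,0,0]},{"jaw":0,"dp":[0,0,0],"angular":[0,0,0]},{"jaw":0,"dp":[0,0,0],"angular":[0,0,0]}]}}

```text
time_s: 6.9
ee_pos: [0.5844, -0.1929, 0.195]
tool_rot: [3.142, 0.251, 1.703]
ft_force: [-3.5, -2.5, -0.1]
width: 0.0138
gripper_force: 25.0
```

Run:
```python
from h import *
for n in("scene","top"):
    p,d=r.read_camera(n);np.savez(f"{n}2.npz",p=p,d=d)
    q=p[150:235,195:335] if n=="scene" else p[130:250,125:335]
    cv2.imwrite(f"pics/{n}2.png",cv2.resize(q[:,:,::-1],None,fx=5 if n=="scene" else 3.8,fy=5 if n=="scene" else 3.8,interpolation=cv2.INTER_CUBIC))
```

```text
(no output)
```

View pics/scene2.png

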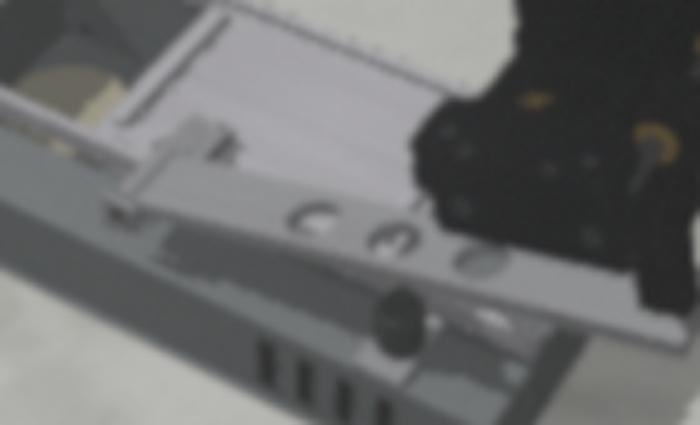

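View pics/top2.png

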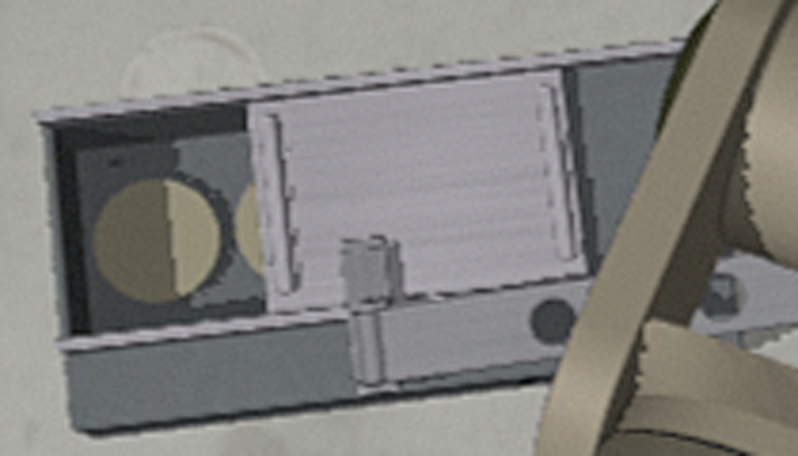

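Scene view: the middle hole is at crop (393,240), full image (273.6,198), almost over the peg (400,290). I'll cast rays to check the offset along the bar.

Run:
```python
from h import *
def ray(n,u,v,z):
    c=r.get_calibration(n);T=c['cam_to_world'];a=T[:3,3];d=T[:3,:3]@[(u-c['cx'])/c['fx'],-(v-c['cy'])/c['fy'],-1]
    return a+d*(z-a[2])/d[2]
e=np.array([.133,-.991,0]);t=.25
for n,u,v,s in [("scene",195+393/5,150+240/5,.13),("scene",195+316/5,150+219/5,.09),("scene",195+482/5,150+259/5,.17),("top",125+552/3.8,130+321/3.8,.09),("top",125+369/3.8,130+349/3.8,0)]:
    P=ray(n,u-.4,v-.4,.092+s*np.sin(t)+.004)
    print(n,s,P.round(4),'hinge e',(P@e-s*np.cos(t)+.004*np.sin(t)).round(4))
for uv,z in [((274.6,207),.102),((275,213),.086)]:
    P=ray("scene",*uv,z);print('peg',P.round(4),(P@e).round(4))
print(r.state()['ee_pos']@e-.2318)
```

```text
scene 0.13 [ 0.5655 -0.0866  0.1282] hinge e 0.036
scene 0.09 [ 0.5618 -0.0496  0.1183] hinge e 0.0377
scene 0.17 [ 0.5723 -0.1249  0.1381] hinge e 0.0362
top 0.09 [ 0.5638 -0.0482  0.1183] hinge e 0.0365
top 0 [0.5517 0.0388 0.096 ] hinge e 0.0359
peg [ 0.5657 -0.0913  0.102 ] 0.1657
peg [ 0.5642 -0.0943  0.086 ] 0.1684
0.036460783521791496
```

Hinge estimates agree at 0.036 and the peg needs about 0.036, so it is aligned. Now I lower about the hinge.

Request:
{"api": "drive_tool", "payload": {"rows": [{"jaw":0,"dp":[-0.001,0,0.0063],"angular":[0,0.025,0]},{"jaw":0,"dp":[-0.001,0,0.0063],"angular":[0,0.025,0]},{"jaw":0,"dp":[-0.001,0,0.0063],"angular":[0,0.025,0]},{"jaw":0,"dp":[-0.001,0,0.0063],"angular":[0,0.025,0]},{"jaw":0,"dp":[-0.001,0,0.0063],"angular":[0,0.025,0]},{"jaw":0,"dp":[-0.001,0,0.0063],"angular":[0,0.025,0]},{"jaw":0,"dp":[-0.001,0,0.0063],"angular":[0,0.025,0]},{"jaw":0,"dp":[-0.001,0,0.0063],"angular":[0,0.025,0]},{"jaw":0,"dp":[0,0,0],"angular":[0,0,0]},{"jaw":0,"dp":[0,0,0],"angular":[0,0,0]}]}}

```text
time_s: 8.0
ee_pos: [0.5865, -0.2083, 0.1463]
tool_rot: [-3.141, 0.05, 1.704]
ft_force: [-5.9, -0.1, -0.0]
width: 0.0138
gripper_force: 25.0
```

Request:
{"api": "drive_tool", "payload": {"rows": [{"jaw":0,"dp":[-0.001,-0.001,0.0062],"angular":[0,0.025,0]},{"jaw":0,"dp":[-0.001,-0.001,0.0058],"angular":[0,0.024,0]},{"jaw":0,"dp":[0,0,0],"angular":[0,0,0]},{"jaw":0,"dp":[0,0,0],"angular":[0,0,0]}]}}

```text
time_s: 8.4
ee_pos: [0.5864, -0.2114, 0.1351]
tool_rot: [3.137, 0.003, 1.704]
ft_force: [6.9, -1.3, 0.8]
width: 0.0136
gripper_force: 25.0
```

Request:
{"api": "drive_tool", "payload": {"rows": [{"jaw":0.6,"dp":[0,0,0],"angular":[0,0,0]},{"jaw":0.6,"dp":[0,0,0],"angular":[0,0,0]},{"jaw":0.6,"dp":[0,0,0],"angular":[0,0,0]},{"jaw":0.6,"dp":[0,0,0],"angular":[0,0,0]},{"jaw":0.6,"dp":[0,0,0],"angular":[0,0,0]},{"jaw":0.6,"dp":[0,0,0],"angular":[0,0,0]}]}}

```text
time_s: 9.0
ee_pos: [0.5849, -0.2107, 0.1344]
tool_rot: [-3.142, 0.001, 1.704]
ft_force: [-0.1, 0.2, -1.1]
width: 0.0527
gripper_force: 0.0
```

Request:
{"api": "drive_tool", "payload": {"rows": [{"jaw":0.6,"dp":[0,0,-0.01],"angular":[0,0,0]},{"jaw":0.6,"dp":[0,0,-0.02],"angular":[0,0,0]},{"jaw":0.6,"dp":[0,0,-0.02],"angular":[0,0,0]},{"jaw":0.6,"dp":[0,0,-0.03],"angular":[0,0,0]},{"jaw":0.6,"dp":[0,0,-0.03],"angular":[0,0,0]},{"jaw":0.6,"dp":[-0.04,0,0],"angular":[0,0,0]},{"jaw":0.6,"dp":[-0.04,0,0],"angular":[0,0,0]},{"jaw":0.6,"dp":[-0.04,0,0],"angular":[0,0,0]},{"jaw":0.6,"dp":[-0.03,0,0],"angular":[0,0,0]},{"jaw":0.6,"dp":[0,0,0],"angular":[0,0,0]}]}}

```text
time_s: 10.0
ee_pos: [0.6042, -0.3629, 0.244]
tool_rot: [-3.141, 0.001, 1.7]
ft_force: [0.8, -0.8, -0.0]
width: 0.053
gripper_force: 0.0
```

Run:
```python
from h import *
for n in("scene","top"):
    p,d=r.read_camera(n);np.savez(f"{n}3.npz",p=p,d=d)
q=np.load("scene3.npz")['p'][140:250,195:335]
cv2.imwrite("pics/scene3.png",cv2.resize(q[:,:,::-1],None,fx=5,fy=5,interpolation=cv2.INTER_CUBIC))
z=np.load("top3.npz");cv2.imwrite("pics/top3.png",cv2.resize(z['p'][130:250,125:335,::-1],None,fx=3.8,fy=3.8,interpolation=cv2.INTER_CUBIC))
print(r.state()['time_s'],r.state()['width'])
```

```text
10.1 0.05300283992291473
```

View pics/scene3.png

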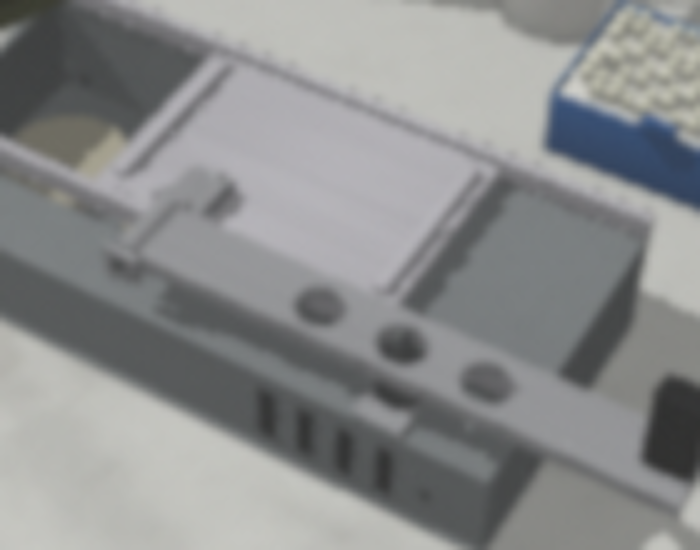

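The middle hole (402,343) holds the dark peg, and the collar sits directly under the bar. I'll check the bar is level from depth, then hand in.

Run:
```python
from h import *
W=cloud("scene",np.load("scene3.npz")['d']);e=np.array([.133,-.991,0])
s=[];h=[]
for a,b in [(230,265),(270,290),(360,325),(440,365),(540,400),(590,425)]:
    u,v=195+a//5,140+b//5;Q=np.median(W[v-1:v+2,u-1:u+2].reshape(-1,3),0);s.append(Q@e);h.append(Q[2])
print(np.round(h,4));k=np.polyfit(s,h,1)[0];print('tilt',k)
if abs(k)<.03: print(r.job_done())
```

```text
[0.096  0.0962 0.0956 0.097  0.0965 0.0966]
tilt 0.004335233583502707
the job is handed in; nothing more can be done
None
```

The job is handed in: the middle hole is fully down over the peg, the bar measured level (tilt about 0.004 rad from the camera depth), and the gripper is clear; about 10 s were used, and the cover should stand near its 95 mm middle opening, though I did not measure that directly.

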